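Flip the stock tags of the optics bins

TASK

The optics bins have been restocked. Looking into the bins, push over the hinged flip tags on the rail behind them so that the tag behind each full bin lies with its green face up, and the tag behind the bin that is nearly empty lies with its red face up. Tip the leaves over gently with a fingertip, without pinching them, and leave the lens mount, dye cell and bottle where they are.

Things in the scene. Friction and masses are not known exactly. Their poses are not given: they have to be found in the camera images.
- rack: fixed stock rack: four blue open bins in a row (each 118 wide, 140 deep, 78 high at the back) and behind them a level aluminium rail, 560 long, top 110 above the bench, with four flip tags, one straight behind each bin. Origin on the bench under the rail's middle; x points from the bins to the rail, away from the robot; y along the rail to the robot's left. Bins, tags at y = +-195, +-65
- tag1 (a joint): leaf of tag 1: stiff metal plate 56 wide (along its pin), 3.5 thick, reaching 55 from the pin, 32 g. 0 = upright; +0.70 rad = leaning to the robot's right (rack -y) on its stop, GREEN face up and showing; -0.70 = leaning to the robot's left (+y) on its stop, RED face up. Swings freely, falls to the stop once past upright and stays there
- tag1_pin (a point): middle of the hinge pin of tag 1, 124 above the bench; pin along this frame's x axis (= rack x), y to the robot's left, z up. At rest the leaf's free edge is 42 above the pin and 35 to its side; upright it is 55 above. Its bracket (44 wide along y) reaches at most 26 above the pin. Which of the four places it has varies
- tag1_edge (a point): middle of the free edge of tag 1's leaf, 55 from its pin; x along the edge, z from the pin to the edge, y square to the leaf: the green face looks along +y, the red face along -y
- tag2 (a joint): leaf of tag 2: stiff metal plate 56 wide (along its pin), 3.5 thick, reaching 55 from the pin, 32 g. 0 = upright; +0.70 rad = leaning to the robot's right (rack -y) on its stop, GREEN face up and showing; -0.70 = leaning to the robot's left (+y) on its stop, RED face up. Swings freely, falls to the stop once past upright and stays there
- tag2_pin (a point): middle of the hinge pin of tag 2, 124 above the bench; pin along this frame's x axis (= rack x), y to the robot's left, z up. At rest the leaf's free edge is 42 above the pin and 35 to its side; upright it is 55 above. Its bracket (44 wide along y) reaches at most 26 above the pin. Which of the four places it has varies
- tag2_edge (a point): middle of the free edge of tag 2's leaf, 55 from its pin; x along the edge, z from the pin to the edge, y square to the leaf: the green face looks along +y, the red face along -y
- tag3 (a joint): leaf of tag 3: stiff metal plate 56 wide (along its pin), 3.5 thick, reaching 55 from the pin, 32 g. 0 = upright; +0.70 rad = leaning to the robot's right (rack -y) on its stop, GREEN face up and showing; -0.70 = leaning to the robot's left (+y) on its stop, RED face up. Swings freely, falls to the stop once past upright and stays there
- tag3_pin (a point): middle of the hinge pin of tag 3, 124 above the bench; pin along this frame's x axis (= rack x), y to the robot's left, z up. At rest the leaf's free edge is 42 above the pin and 35 to its side; upright it is 55 above. Its bracket (44 wide along y) reaches at most 26 above the pin. Which of the four places it has varies
- tag3_edge (a point): middle of the free edge of tag 3's leaf, 55 from its pin; x along the edge, z from the pin to the edge, y square to the leaf: the green face looks along +y, the red face along -y
- tag4 (a joint): leaf of tag 4: stiff metal plate 56 wide (along its pin), 3.5 thick, reaching 55 from the pin, 32 g. 0 = upright; +0.70 rad = leaning to the robot's right (rack -y) on its stop, GREEN face up and showing; -0.70 = leaning to the robot's left (+y) on its stop, RED face up. Swings freely, falls to the stop once past upright and stays there
- tag4_pin (a point): middle of the hinge pin of tag 4, 124 above the bench; pin along this frame's x axis (= rack x), y to the robot's left, z up. At rest the leaf's free edge is 42 above the pin and 35 to its side; upright it is 55 above. Its bracket (44 wide along y) reaches at most 26 above the pin. Which of the four places it has varies
- tag4_edge (a point): middle of the free edge of tag 4's leaf, 55 from its pin; x along the edge, z from the pin to the edge, y square to the leaf: the green face looks along +y, the red face along -y
- posts: contents of one bin, a full bin: steel posts 13 thick heaped to the rim. Origin at the centre of that bin's floor, 7 above the bench, 100 nearer the robot (-x) than its tag's pin; which bin varies. Its tag is the one straight behind it
- rings: contents of one bin, a full bin: black lens rings 31 wide stacked to the rim. Origin at the centre of that bin's floor, 7 above the bench, 100 nearer the robot (-x) than its tag's pin; which bin varies. Its tag is the one straight behind it
- screws: contents of one bin, a full bin: white thumbscrews 23 wide with brass tips piled to the rim. Origin at the centre of that bin's floor, 7 above the bench, 100 nearer the robot (-x) than its tag's pin; which bin varies. Its tag is the one straight behind it
- clamps: contents of one bin, a bin that is nearly empty: two grey clamps on its floor. Origin at the centre of that bin's floor, 7 above the bench, 100 nearer the robot (-x) than its tag's pin; which bin varies. Its tag is the one straight behind it
- lens_mount_mid (a point): bystander: small lens in a black upright ring on a steel post and 60 round foot, 144 tall, about 300 g; point 60 above the bench on its axis. It stands off the right end of the rack
- dye_cell_mid (a point): bystander: red-windowed dye cell in a black frame with a white top block, 50 x 60 x 92 tall, 350 g; point half-way up. It stands beyond the rail
- solvent_mid (a point): bystander: amber bottle with a red cap, 48 round, 120 tall; point half-way up. It stands off the left end of the rack

How it is judged:
By the outcome, as a careful person would: the job done as asked, in the order asked, and still so for the second after the job is handed in, with the robot touching nothing.
It also fails if it takes over 61 s, if anything falls off the work surface, if the arm or the gripper's body presses on something with over 40 N, if the wrist force passes 120 N, or if a joint passes its speed limit or range.

ROBOT

A 6-joint arm with a two-finger parallel gripper is mounted at the origin on the work surface. World frame = base frame: x ahead of the robot, y to its left, z up, the work surface at z = 0. Lengths are in mm, angles in rad, forces in N, time in s.
With the tool pointing down it reaches from about 350 to 975 mm from the base axis. Payload 7.1 kg.
Tool frame: the origin (TCP) lies at the very end of the fingers, on their centre line; the grasp point (between the pads) lies 19 mm behind it; z points along the fingers, y is the direction in which the jaws open and shut (so a half turn about z gives the same grasp; the last joint's range is limited). The gripper opens to 88 mm and grips with 3 to 60 N. Pads are 20 mm wide; open, the fingers measure 115 mm over their backs; the gripper's body (75 mm by 178 mm) begins 61 mm behind the grasp point.
Start: joints at [1.129, 0.423, 1.63, -0, 1.089, -0.019], TCP at [256.415, 569.962, 222.675] pointing down, gripper open.
Joint ranges: [-3, 3], [-0.9, 2.11], [0.09, 2.58], [-1.31, 4.45], [0.11, 2.69], [-2.54, 2.54]. Speed limits (rad/s): [2.39, 2.39, 3.01, 3.14, 3.14, 3.14].

INTERFACE

Orientations are given as a rotation vector (axis times angle).
In Python, from workcell import monitor, vision, order, find_in, regions_of, place_of gives the robot as it stands. The module is installed in compiled form; this text tells all that it offers.
- The arm moves only by the tool carry_out, never from a script. Its argument "targets" is a list of rows, each a list of 3 entries, a list of its own where there are three numbers: the turn, a rotation vector about the world's x, y, z in degrees, then the shift along the world's x, y, z in mm, then the finger opening in mm, from 0 to 87.8. In form: [[[rx, ry, rz], [x, y, z], hand], ...]. A call has 1 to 10 rows; each row is the pose to reach, as a shift and turn from the pose commanded when the call began; what a row does not reach only later rows make up. A row lasts 1/12 s, in which the tool goes at most 41.7 mm and 7.16 degrees, less where a joint would pass 70% of its speed; a pose out of reach is approached as far as the arm can. A call with a gripper value outside its range is refused whole. The fingers move at their own pace and stop on an object; the grip force is fixed at half the most. Time passes only in rows, so rows that repeat a pose let the fingers close. It gives the time, the measured TCP pose, the force and the opening at its end, in the units of the state.
- monitor.get_obs(): the state, without advancing time (a new reading comes with each control period).
- vision.get_image(name): name is "side" or "top" or "wrist"; returns the picture (400x640x3 uint8, red, green, blue); there is no depth.
- vision.camera_model(name): a dict with "K" (3x3 intrinsics, pixels), "rvec" (rotation vector, rad) and "tvec" (3), from world to camera coordinates, as OpenCV has them. Camera axes: x right, y down, z forward; pixel columns grow to the right and rows downward; lengths in mm; the calibration is good to about 2 mm. A picture is of the moment at which its call begins: read the wrist's pose just before it. camera_model takes no time and is no camera call; for the wrist camera it gives the pose at the moment of the call.
- order.close_job(): hands the job in, once; it reports no verdict.
Trained networks look in the newest picture that a camera, given by its name, has taken for a name from the list of things; names that differ only in an ending like _2 or _b are one class to them, and where a whole thing is asked for, a point or a joint stands for the part that bears it (a point fixed in the world has none). Each returns a list of dicts, best first, with "confidence" (0 to 1); they miss things now and then, are a little off and sometimes report something else, mostly with a low value. They report only what shows in the picture. A call takes as long as a camera call.
- find_in(query, camera): "point" ([x, y, z] in mm, in the coordinates of the camera as it stood for that picture, good to about 4 mm: the middle of the surface that is visible of it).
- regions_of(query, camera): "mask" (400x640 bool, what is visible of it).
- place_of(query, camera): "point" ([x, y, z] in mm, in the coordinates of the camera as it stood for that picture, good to about 4 mm: a listed point, or the origin of a listed thing).
The state is a dict: "t": time; "qpos": joint angles; "qvel": joint speeds; "joint_torque": joint torques, N m; "ee_pos": TCP position; "orientation": TCP orientation; "ft_force": force on the tool from outside, world axes, zero at the start; "moment": the same for the moment, N m; "width": finger opening in mm.
Only numpy, scipy, OpenCV 4.12 (cv2) and the standard library are available. Lean on these libraries where they do the work, as an engineer would, in place of code of your own. Each camera call takes 0.05 s, during which the arm holds its last target.

## Working session

There is one attempt and no reset: what is moved stays moved. The work goes in short steps, Python scripts to look and compute and a tool call to move; the robot and the scene stay as the last step left them, time stands still between calls to the robot, and variables do not carry over. Pictures are saved under pics/ and viewed, and the job is handed in when it is done.

Besides the shell and the picture viewer there is one more tool, called as name([rows], argument=value, ...), one row to a line, values as JSON. carry_out: Moves the arm, as the interface text tells. Its arguments: {"type":"object","properties":{"targets":{"type":"array","items":{"type":"array"}}},"required":["targets"]}

```bash
mkdir -p pics; python3 - <<'E'
from workcell import monitor, vision
import cv2
o=monitor.get_obs();print(o)
for n in("side","top","wrist"):
    cv2.imwrite(f"pics/{n}0.png",vision.get_image(n)[:,:,::-1])
    print(n,vision.camera_model(n))
E
```

```text
{'t': 0.0, 'qpos': array([ 1.12899422e+00,  4.23848168e-01,  1.63068579e+00,  1.62475710e-05,
        1.08857505e+00, -1.90075541e-02]), 'qvel': array([ 0.00041682, -0.00028455,  0.00040372, -0.00048014,  0.00166339,
       -0.00158661]), 'joint_torque': array([ 7.69518629e-04, -5.44619143e+01, -2.73676103e+01,  6.44524209e-02,
        2.24546401e-02, -1.40255611e-04]), 'ee_pos': array([256.18569934, 569.47940756, 221.8987667 ]), 'orientation': array([-6.59124495e-01, -3.07130107e+00,  2.31350933e-03]), 'ft_force': array([-1.23060624, -0.1697611 , -0.33269313]), 'moment': array([ 0.03397053, -0.00714824,  0.02143295]), 'width': 87.59167666591004}
side {'K': array([[459.3470502 ,   0.        , 320.79568541],
       [  0.        , 459.3470502 , 195.33345116],
       [  0.        ,   0.        ,   1.        ]]), 'rvec': array([ 2.17997327, -0.24182469,  0.13942384]), 'tvec': array([-498.58197823,  195.36803606, 1317.56921714])}
top {'K': array([[362.61623068,   0.        , 316.79934478],
       [  0.        , 362.61623068, 197.6830952 ],
       [  0.        ,   0.        ,   1.        ]]), 'rvec': array([ 2.11708001, -2.10705437,  0.19411256]), 'tvec': array([ 12.83594369, 540.65209519, 845.50605634])}
wrist {'K': array([[330.76957642,   0.        , 317.60135886],
       [  0.        , 330.76957642, 195.00459348],
       [  0.        ,   0.        ,   1.        ]]), 'rvec': array([-2.43140326, -1.57422004, -0.22203565]), 'tvec': array([-624.38629246,  -32.95955544,  390.19316339])}
```

View pics/side0.png

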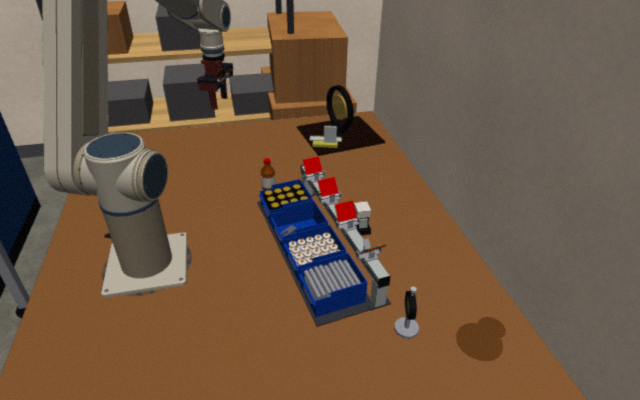

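View pics/top0.png

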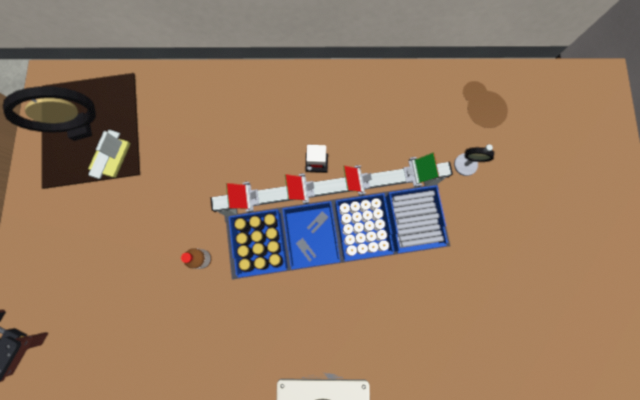

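```bash
cat > h.py <<'E'
from workcell import monitor, vision, find_in, regions_of, place_of
import cv2, numpy as np
def w(cam,p):
    m=vision.camera_model(cam);R=cv2.Rodrigues(m["rvec"])[0]
    return R.T@(np.array(p)-m["tvec"])
def proj(cam,p):
    m=vision.camera_model(cam);return cv2.projectPoints(np.array(p,float).reshape(-1,3),m["rvec"],m["tvec"],m["K"],None)[0].reshape(-1,2)
E
python3 - <<'E'
from h import *
for c in("top","side"):
    vision.get_image(c)
    for q in ["rack","posts","rings","screws","clamps","tag1_pin","tag2_pin","tag3_pin","tag4_pin","tag1_edge","tag2_edge","tag3_edge","tag4_edge","lens_mount_mid","dye_cell_mid","solvent_mid"]:
        print(c,q,[(round(d["confidence"],2),w(c,d["point"]).round().tolist()) for d in place_of(q,c)[:2]])
print(monitor.get_obs()["t"])
E
```

```text
top rack [(0.95, [566.0, -17.0, 2.0])]
top posts [(0.94, [491.0, -224.0, 4.0])]
top rings [(0.98, [433.0, 158.0, 5.0]), (0.36, [390.0, 306.0, 61.0])]
top screws [(0.92, [467.0, -100.0, 7.0]), (0.33, [525.0, 175.0, 123.0])]
top clamps [(0.68, [563.0, -50.0, 166.0]), (0.62, [449.0, 33.0, 5.0])]
top tag1_pin [(0.63, [548.0, 46.0, 121.0])]
top tag2_pin [(0.85, [590.0, -215.0, 126.0])]
top tag3_pin [(0.93, [526.0, 176.0, 123.0]), (0.74, [591.0, -214.0, 126.0])]
top tag4_pin [(0.8, [566.0, -80.0, 127.0])]
top tag1_edge [(0.62, [545.0, 78.0, 167.0]), (0.38, [450.0, 33.0, 6.0])]
top tag2_edge [(0.87, [603.0, -245.0, 163.0])]
top tag3_edge [(0.8, [524.0, 206.0, 161.0])]
top tag4_edge [(0.91, [564.0, -51.0, 167.0]), (0.61, [523.0, 208.0, 159.0])]
top lens_mount_mid [(0.63, [645.0, -375.0, 58.0]), (0.22, [647.0, 17.0, 43.0])]
top dye_cell_mid [(0.68, [647.0, 17.0, 46.0])]
top solvent_mid [(0.95, [386.0, 306.0, 59.0]), (0.35, [529.0, 179.0, 123.0])]
side rack [(0.89, [559.0, -17.0, 2.0]), (0.39, [648.0, 17.0, 44.0])]
side posts [(0.67, [493.0, -227.0, 5.0]), (0.24, [523.0, 213.0, 164.0])]
side rings [(0.87, [425.0, 158.0, 6.0])]
side screws [(0.7, [470.0, -97.0, 10.0])]
side clamps [(0.67, [589.0, -209.0, 129.0]), (0.46, [449.0, 25.0, 5.0])]
side tag1_pin [(0.65, [547.0, 47.0, 121.0])]
side tag2_pin [(0.74, [585.0, -211.0, 125.0]), (0.22, [524.0, 174.0, 118.0])]
side tag3_pin [(0.9, [527.0, 172.0, 121.0])]
side tag4_pin [(0.97, [567.0, -81.0, 128.0])]
side tag1_edge [(0.88, [543.0, 80.0, 169.0]), (0.74, [564.0, -46.0, 167.0])]
side tag2_edge [(0.4, [591.0, -247.0, 167.0])]
side tag3_edge [(0.71, [524.0, 209.0, 166.0]), (0.16, [544.0, 78.0, 167.0])]
side tag4_edge [(0.9, [565.0, -46.0, 162.0]), (0.68, [558.0, -16.0, 2.0])]
side lens_mount_mid [(0.86, [640.0, -379.0, 66.0])]
side dye_cell_mid [(0.62, [645.0, 17.0, 45.0]), (0.57, [560.0, -17.0, -0.0])]
side solvent_mid [(0.68, [391.0, 313.0, 62.0])]
1.85
```

The pictures and the networks agree:

| Place (left to right) | Bin contents | Tag | Showing now |
|---|---|---|---|
| 1 | rings, full | tag3 | red |
| 2 | clamps, nearly empty | tag1 | red |
| 3 | screws, full | tag4 | red |
| 4 | posts, full | tag2 | green |

In the top view the leaves are at about (238,196), (296,187), (353,179) and (427,168) px. So tag3 and tag4 need pushing over to the right, and the other two are already correct.

The rack is yawed about 9.2°. I'll close the fingers, line the jaws up with the rack's y axis, and move to a point above and left of tag3.

carry_out([
  [[0,0,5],[26,-33,0],0],
  [[0,0,10],[52,-65,0],0],
  [[0,0,15],[78,-98,0],0],
  [[0,0,20],[104,-131,0],0],
  [[0,0,25],[130,-163,0],0],
  [[0,0,30],[156,-196,0],0],
  [[0,0,33.4],[182,-229,0],0],
  [[0,0,33.4],[208,-261,0],0],
  [[0,0,33.4],[234,-294,0],0],
  [[0,0,33.4],[259,-327,0],0],
])

```text
t: 2.68
ee_pos: [516.2, 241.7, 223.0]
orientation: [-0.251, 3.131, 0.0]
ft_force: [0.4, 0.6, -0.2]
width: 24.5
```

carry_out([
  [[0,0,0],[0,0,0],0],
  [[0,0,0],[0,0,-20],0],
  [[0,0,0],[0,0,-40],0],
  [[0,0,0],[0,0,-58],0],
  [[0,0,0],[0,0,-65],0],
  [[0,0,0],[0,0,-65],0],
])

```text
t: 3.18
ee_pos: [513.8, 243.2, 156.0]
orientation: [0.251, -3.128, 0.002]
ft_force: [-0.4, -0.5, 0.5]
width: 0.8
```

```bash
python3 - <<'E'
from h import *
o=monitor.get_obs();print(o["t"],o["ee_pos"],o["width"],o["ft_force"])
im=vision.get_image("side")[100:320,200:440,::-1];a=cv2.resize(im,None,fx=2,fy=2,interpolation=3)
cv2.imwrite("pics/s1.png",a)
im=vision.get_image("wrist")[:,:,::-1];cv2.imwrite("pics/w1.png",im)
print(proj("wrist",[[526.5,174,124],o["ee_pos"],[521,208.5,166]]))
for q in("tag3_pin","tag3_edge","tag1_edge"):
    print(q,[(round(d["confidence"],2),w("wrist",d["point"]).round().tolist()) for d in place_of(q,"wrist")[:2]])
E
```

```text
3.1833 [513.75796743 243.19480725 156.02875381] 0.7864925339496359 [-0.35652453 -0.47420016  0.52981942]
[[204.65532967 226.2508917 ]
 [315.58472738 245.67303485]
 [246.15225233 256.80788927]]
tag3_pin [(0.71, [527.0, 175.0, 126.0])]
tag3_edge [(0.96, [523.0, 207.0, 171.0]), (0.28, [391.0, 306.0, 63.0])]
tag1_edge []
```

View pics/s1.png

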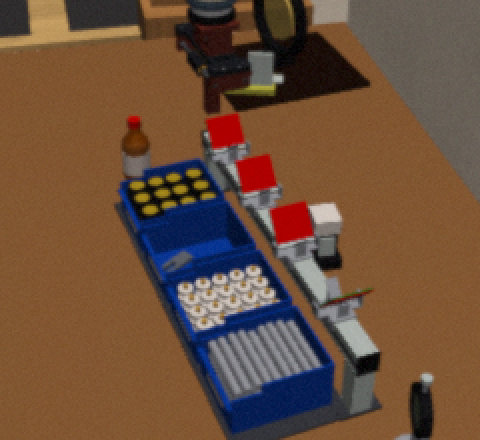

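View pics/w1.png

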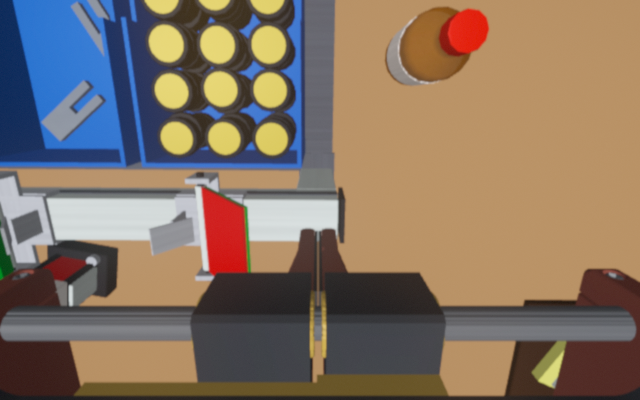

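The side view shows the closed fingertip beside the leftmost leaf. The wrist view shows it level with the middle of the leaf, the red leaf being at about (225,232) px and the tip at (316,245). I'll push slowly along rack −y.

carry_out([
  [[0,0,0],[1.9,-11.8,0],0],
  [[0,0,0],[3.2,-19.7,0],0],
  [[0,0,0],[4.2,-25.7,0],0],
  [[0,0,0],[5.1,-31.6,0],0],
  [[0,0,0],[6.1,-37.5,0],0],
  [[0,0,0],[7.0,-43.4,0],0],
  [[0,0,0],[8.0,-49.3,0],0],
  [[0,0,0],[9.0,-55.3,0],0],
  [[0,0,0],[9.9,-61.2,0],0],
  [[0,0,0],[10.9,-67.1,0],0],
])

```text
t: 4.27
ee_pos: [526.0, 175.7, 157.6]
orientation: [0.251, -3.131, 0.0]
ft_force: [-0.3, -0.0, 0.9]
width: 0.3
```

```bash
python3 - <<'E'
from h import *
o=monitor.get_obs();print(o["t"],o["ee_pos"],o["width"],o["ft_force"])
im=vision.get_image("side")[100:320,200:440,::-1];a=cv2.resize(im,None,fx=2,fy=2,interpolation=3)
im=vision.get_image("wrist")[:,:,::-1]
cv2.imwrite("pics/s2.png",np.hstack([cv2.resize(a,(400,367)),cv2.resize(im,(400,367))]))
E
```

```text
4.2667 [526.01571473 175.72039983 157.61906307] 0.26773629797677484 [-0.29805932 -0.01797409  0.91503088]
```

View pics/s2.png

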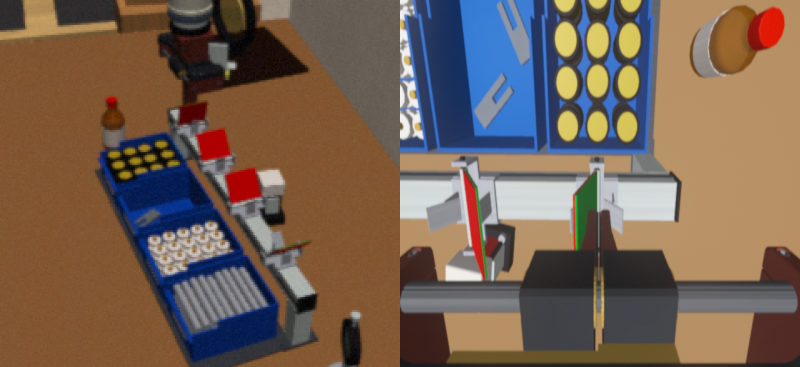

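The leaf has passed upright and shows green in the wrist view at about (588,215) px. Next I'll back off, lift, cross over tag1 at a safe height and come in left of tag4.

carry_out([
  [[0,0,0],[-2.4,14.8,8],0],
  [[0,0,0],[-2.4,14.8,35],0],
  [[0,0,0],[-2.4,14.8,65],0],
  [[0,0,0],[3,-20,65],0],
  [[0,0,0],[9,-58,65],0],
  [[0,0,0],[15,-96,65],0],
  [[0,0,0],[21,-134,65],0],
  [[0,0,0],[27,-170,65],0],
  [[0,0,0],[29,-187,65],0],
  [[0,0,0],[29,-187,65],0],
])

```text
t: 5.2
ee_pos: [555.4, -13.8, 222.7]
orientation: [-0.246, 3.132, -0.001]
ft_force: [0.3, 0.2, -0.7]
width: 0.1
```

carry_out([
  [[0,0,0],[0,0,-20],0],
  [[0,0,0],[0,0,-40],0],
  [[0,0,0],[0,0,-58],0],
  [[0,0,0],[0,0,-65],0],
  [[0,0,0],[0,0,-65],0],
])

```text
t: 5.62
ee_pos: [553.6, -9.7, 156.0]
orientation: [0.252, -3.128, -0.001]
ft_force: [0.3, 0.4, 0.7]
width: 0.6
```

```bash
python3 - <<'E'
from h import *
o=monitor.get_obs();print(o["t"],o["ee_pos"],o["width"],o["ft_force"])
im=vision.get_image("side")[100:320,200:440,::-1];a=cv2.resize(im,None,fx=2,fy=2,interpolation=3)
im=vision.get_image("wrist")[:,:,::-1]
cv2.imwrite("pics/s3.png",np.hstack([cv2.resize(a,(400,367)),cv2.resize(im,(400,367))]))
for q in("tag4_pin","tag4_edge"):
    print(q,[(round(d["confidence"],2),w("wrist",d["point"]).round().tolist()) for d in place_of(q,"wrist")[:2]])
E
```

```text
5.6167 [553.64928507  -9.71710648 156.01535081] 0.6065578561150282 [0.3340627 0.4021159 0.7307094]
tag4_pin [(0.62, [564.0, -79.0, 122.0])]
tag4_edge [(0.56, [561.0, -43.0, 169.0])]
```

View pics/s3.png

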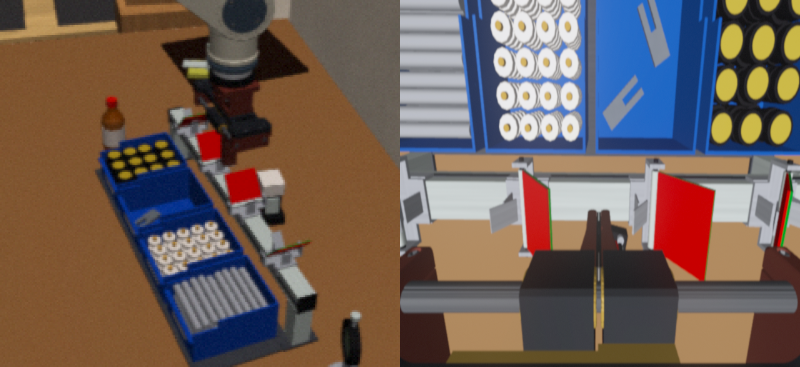

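The fingertip is at about (597,225) px in the wrist view, between tag1's leaf and tag4's leaf, and in line with the middle of tag4. I'll make the same push.

carry_out([
  [[0,0,0],[1.9,-11.8,0],0],
  [[0,0,0],[3.2,-19.7,0],0],
  [[0,0,0],[4.2,-25.7,0],0],
  [[0,0,0],[5.1,-31.6,0],0],
  [[0,0,0],[6.1,-37.5,0],0],
  [[0,0,0],[7.0,-43.4,0],0],
  [[0,0,0],[8.0,-49.3,0],0],
  [[0,0,0],[9.0,-55.3,0],0],
  [[0,0,0],[9.9,-61.2,0],0],
  [[0,0,0],[10.9,-67.1,0],0],
])

```text
t: 6.65
ee_pos: [565.9, -78.4, 157.6]
orientation: [0.251, -3.131, -0.0]
ft_force: [-0.1, -0.3, 0.6]
width: 0.4
```

carry_out([
  [[0,0,0],[-2.4,14.8,8],0],
  [[0,0,0],[-2.4,14.8,35],0],
  [[0,0,0],[-2.4,14.8,70],0],
  [[0,0,0],[-35,14.8,90],0],
  [[0,0,0],[-75,14.8,100],0],
  [[0,0,0],[-115,14.8,120],0],
  [[0,0,0],[-150,14.8,140],0],
  [[0,0,0],[-150,14.8,160],0],
  [[0,0,0],[-150,14.8,160],0],
])

```text
t: 7.4
ee_pos: [416.1, -63.4, 321.5]
orientation: [-0.25, 3.125, -0.003]
ft_force: [1.0, -1.3, 0.1]
width: 0.9
```

```bash
python3 - <<'E'
from h import *
o=monitor.get_obs();print(o["t"],o["ee_pos"],o["width"],o["ft_force"])
im=vision.get_image("side")[100:320,200:440,::-1];a=cv2.resize(im,None,fx=2,fy=2,interpolation=3)
im=vision.get_image("top")[100:300,160:520,::-1]
cv2.imwrite("pics/s4.png",a);cv2.imwrite("pics/t4.png",cv2.resize(im,None,fx=2,fy=2,interpolation=3))
cv2.imwrite("pics/w4.png",vision.get_image("wrist")[:,:,::-1])
for c in("side","top"):
  for q in("tag1_edge","tag2_edge","tag3_edge","tag4_edge","lens_mount_mid","dye_cell_mid","solvent_mid"):
    print(c,q,[(round(d["confidence"],2),w(c,d["point"]).round().tolist()) for d in place_of(q,c)[:2]])
E
```

```text
7.4 [416.09027001 -63.44311281 321.48708917] 0.9274876174246255 [ 0.99624975 -1.28246136  0.1074109 ]
side tag1_edge [(0.74, [541.0, 79.0, 169.0])]
side tag2_edge [(0.65, [594.0, -246.0, 169.0])]
side tag3_edge []
side tag4_edge [(0.65, [573.0, -117.0, 164.0])]
side lens_mount_mid [(0.79, [641.0, -377.0, 61.0]), (0.17, [543.0, 77.0, 169.0])]
side dye_cell_mid [(0.65, [649.0, 16.0, 44.0])]
side solvent_mid [(0.83, [390.0, 312.0, 62.0])]
top tag1_edge [(0.96, [548.0, 79.0, 168.0]), (0.54, [598.0, -244.0, 164.0])]
top tag2_edge [(0.58, [597.0, -245.0, 165.0])]
top tag3_edge [(0.77, [533.0, 137.0, 161.0])]
top tag4_edge []
top lens_mount_mid [(0.56, [643.0, -375.0, 60.0])]
top dye_cell_mid [(0.64, [647.0, 21.0, 46.0])]
top solvent_mid [(0.87, [389.0, 306.0, 58.0])]
```

View pics/s4.png

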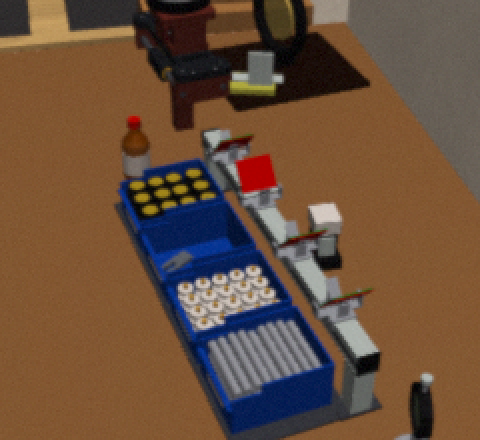

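View pics/t4.png

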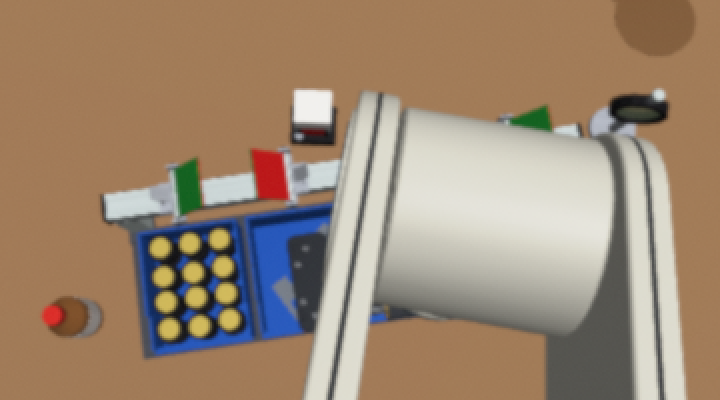

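View pics/w4.png

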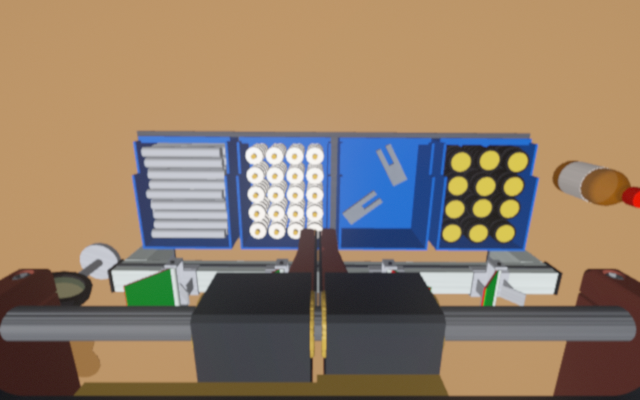

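Both leaves lie on their right-hand stops: tag3's edge is at (533,137) and tag4's at (573,−117), each within about 3 mm of where it should rest. Tag1 still shows red and tag2 green, and the bystanders haven't moved. The arm is clear, so I'm handing the job in.

```bash
python3 -c "
from workcell import order
print(order.close_job())"
```

```text
the job is handed in; nothing more can be done
None
```

The tags now match the bins, and I handed the job in at about 8 s on the robot's clock. I tipped over tag3 (behind the rings) and tag4 (behind the screws) from red to green with the closed fingertips. Tag2 (behind the posts) was already green and tag1 (behind the nearly empty clamps bin) was already red, so I left those alone.

- **Leaves:** the last pictures put both pushed leaves on their right-hand stops, within about 3 mm of where they should rest. Tag1 and tag2 had not moved.
- **Bystanders:** the lens mount, dye cell and bottle were where they started, within measuring error. The force readings at the ends of the moves stayed under 2 N.
- **Gaps in the checks:** the last side view missed tag3 and the top view missed tag4, which the arm hid. Each was confirmed by one camera only, and tag4's green face was only seen edge-on.

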